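# Load the parts spin dryer and start it

### The job

Get the rinsed brass ring spinning dry: take the steel basket, nest it upright in the dryer's bowl and press it down lightly until its red line is level with the bowl's rim - ram it past the line and it jams. Then drop the ring into the basket, set the lid squarely on, and only then turn the key clockwise past RUN all the way to START and let go, so that it springs back to RUN. Leave the other tools on the bench where they are.

Things in the scene. Friction and masses are not known exactly. Their poses are not given: they have to be found in the camera images.
- dryer: bench spin dryer for small parts, fixed: grey box 235 (x) x 160 (y) x 66 mm high, its front (-x) a control panel sloping 28 degrees from level, 20 mm high at the front edge; an aluminium tapered drive bowl stands on the deck. Origin: bench level under the box's middle; x points from the panel to the back
- bowl_rim (a point): centre of the drive bowl's round mouth, level with its rim, 130 mm above the bench; z up. Bowl held still; inside 65 mm wide at the rim (75 mm outside), 51 mm at the floor, 56 mm deep. Six rubber ribs half way down touch the basket first when its red line is 5 to 6 mm above the rim, then yield and grip it
- basket: loose perforated steel basket, round and tapered (8 degrees a side), 90 g: outside diameter 45 mm at its underside, 58 mm at the red line 46 mm up, 67 mm near the top with a bead of 70 mm on the uppermost 9 mm; 80 mm tall, wall 3 mm, inner floor 24 mm above the underside, mouth 62 mm wide inside. Starts upright on the bench. Origin: centre of its underside, z up
- basket_line (a point): centre of the basket at the height of its red line, 46 mm above its underside; z along its axis. In the bowl a push of about 6 N (4 to 8) brings the line level with the rim, and friction keeps the basket there; merely set down it stays 4 to 5 mm too high, more than about 12 N drives it 5 mm too deep: jammed
- basket_rim (a point): centre of the basket's mouth, 80 mm above its underside
- ring: loose brass ring, 25 mm outside, 19 mm inside, 7 mm high, 15 g, lying flat on the soldering brick. Origin: centre of its underside
- brick: scorched pale soldering brick, fixed, 62 (x) x 105 (y) x 26 mm high. Origin: centre of its underside
- lid: loose grey lid, 60 g: tapered plug below (50 mm wide at its underside, 59 mm wide 10 mm up), flange of 70 mm, 10 to 14 mm above the underside, and a knob of 23 mm diameter from 23 to 40 mm above the underside. Starts on the bench, plug down. On the basket the flange lies on the basket's rim, so its underside is 10 mm below that rim. Origin: centre of its underside, z up
- lid_grip (a point): point on the lid's axis at the middle of the knob, 31 mm above the lid's underside. The lid drops in by its own weight and needs no pressing; a push on it goes on into the basket
- key_grip (a point): middle of the key's black head, on the key's turning axis, 32 mm out from the panel. The head is 27 mm wide (x), 9 mm thick (y) and 24 mm long (z, 12 mm either side of this point). z: out of the panel along the turning axis (28 degrees from vertical, leaning to the front); x: the head's width; x and y turn with the key
- switch (a joint): key switch position in rad: 0 OFF (white tick), 0.7 RUN (green tick), where it stops and stays; grows as the key is turned clockwise seen from outside the panel. It turns first, with little effort (0.04 N m)
- key (a joint): further turn of the key beyond RUN against its return spring, in rad, clockwise: 0 to 0.6 START (yellow tick, full stop); takes 0.08 to 0.14 N m, only moves once switch is at 0.7, and springs back to 0 when the key is let go. Whole turn from OFF to START: 1.3 rad
- snips_pink: pink-handled snips, 48 x 125 x 12 mm, bystander; origin under its centre
- tweezers: red tweezers, 17 x 151 x 10 mm, bystander; origin under its centre
- polish_tin: round green tin, 63 mm wide, 26 mm high, bystander; origin under its centre

How it is judged:
On the way, in this order (a step that is already met when the one before it is completed fails the run):
1. the basket is pressed upright into the bowl by the gripper until its red line is level with the rim (within 3.5 mm) (z of basket_line in the frame of bowl_rim between -0.0035 and 0.0035 m and horizontal distance between basket_line and bowl_rim below 0.004 m and angle between basket's own z axis and vertical below 0.06 rad and contact force between the fingers and basket above 0.5 N), for 0.1 s.
2. the ring is in the basket and the lid sits squarely on it, the basket still at its line and the switch still off (z of basket_line in the frame of bowl_rim between -0.0035 and 0.0035 m and horizontal distance between basket_line and bowl_rim below 0.004 m and angle between basket's own z axis and vertical below 0.06 rad and z of ring in the frame of basket between 0.015 and 0.065 m and horizontal distance between ring and basket below 0.03 m and z of lid in the frame of basket_rim below -0.0075 m and horizontal distance between basket_rim and lid below 0.005 m and angle between the z axis of lid and the z axis of basket, either way round below 0.08 rad and value of joint switch below 0.2 rad), for 0.2 s.
3. the key is turned to START (value of joint switch above 0.6 rad and value of joint key above 0.48 rad), for 0.1 s.
At the end, for the whole second after the job is handed in: Basket upright in the bowl, red line within 3.5 mm of the rim (centred to 4 mm, 0.06 rad); ring inside it; lid squarely on (down to 2.5 mm, centred to 5 mm, 0.08 rad); key back at RUN after START (switch above 0.6, key below 0.1 rad); all at rest (z of basket_line in the frame of bowl_rim between -0.0035 and 0.0035 m and horizontal distance between basket_line and bowl_rim below 0.004 m and angle between basket's own z axis and vertical below 0.06 rad and z of ring in the frame of basket between 0.015 and 0.065 m and horizontal distance between ring and basket below 0.03 m and z of lid in the frame of basket_rim below -0.0075 m and horizontal distance between basket_rim and lid below 0.005 m and angle between the z axis of lid and the z axis of basket, either way round below 0.08 rad and value of joint switch above 0.6 rad and value of joint key below 0.1 rad and linear speed of each of basket, lid below 0.02 m/s and linear speed of ring below 0.03 m/s); the robot touches nothing.
It fails at once if the basket is rammed more than 5.5 mm past its line and jams (horizontal distance between basket_line and bowl_rim below 0.02 m and z of basket_line in the frame of bowl_rim below -0.0055 m).
It fails at once if the key is turned while the lid is not on the basket (value of joint switch above 0.35 rad and not (z of lid in the frame of basket_rim below -0.0075 m and horizontal distance between basket_rim and lid below 0.005 m and angle between the z axis of lid and the z axis of basket, either way round below 0.08 rad)).
It fails at once if a bystander is moved more than 30 mm (distance of any of snips_pink, tweezers, polish_tin from where it was at the start of the episode above 0.03 m).
It also fails if it takes over 72 s, if anything falls off the work surface, if the arm or the gripper's body presses on something with over 40 N, if the wrist force passes 120 N, or if a joint passes its speed limit or range.

### The arm

A 6-joint arm with a two-finger parallel gripper is mounted at the origin on a cart in front of the work surface, level with it; the furniture and walls round the work are solid. World frame = base frame: x ahead of the robot, y to its left, z up, the work surface at z = 0. Lengths are in m, angles in rad, forces in N, time in s.
With the tool pointing down it reaches from about 0.3 to 0.75 m from the base axis. Payload 8.5 kg.
Tool frame: the origin (TCP) lies at the very end of the fingers, on their centre line; the grasp point (between the pads) lies 19 mm behind it; z points along the fingers, y is the line along which they close (so a half turn about z gives the same grasp; the last joint's range is limited). The gripper opens to 85 mm and grips with 20 to 120 N. Pads are 22 mm wide; open, the fingers measure 114 mm over their backs; the gripper's body (76 mm by 85 mm) begins 54 mm behind the grasp point. The pads swing forward as they close: fully open they stand 13 mm farther back than shut.
Start: joints at [-1.43, 0.381, 1.297, -0, 1.464, -0.215], TCP at [0.192, -0.516, 0.231] pointing down, gripper open.
Joint ranges: [-3.11, 3.11], [-0.89, 2.33], [0.22, 2.48], [-1.42, 4.56], [0.17, 2.85], [-2.88, 2.88]. Speed limits (rad/s): [2.39, 2.39, 3.14, 3.14, 3.14, 3.14].

### API

Orientations are given as a 3x3 rotation matrix whose columns are the frame's x, y, z axes.
In Python, from rig import r gives the robot as it stands. The module is installed in compiled form; this text tells all that it offers.
- The arm moves only by the tool arm_command, never from a script. Its argument "rows" is a list of rows, each a list of 7 numbers: the shift along the tool's x, y, z in units of 50 mm (1.0 is 50 mm), then the turn, a rotation vector about the tool's x, y, z in rad, then the closure, from -1 (fully open) to 1 (shut), so that 0 is half open. A call has 1 to 20 rows; each row is the pose to reach, as a shift and turn from the pose commanded when the call began, along the tool's axes at that moment; what a row does not reach only later rows make up. A row lasts 1/10 s, in which the tool goes at most 50 mm and 8.59 degrees, less where a joint would pass 70% of its speed; a pose out of reach is approached as far as the arm can. A call with a gripper value outside its range is refused whole. The fingers move at their own pace and stop on an object; "newtons" is the grip in N (left out, the last holds). Time passes only in rows, so rows that repeat a pose let the fingers close. It gives the time, the measured TCP pose, the force, the opening and the grip force at its end, in the units of the state.
- r.get_obs(): the state, without advancing time (a new reading comes with each control period).
- r.capture(name): name is "side" or "top" or "wrist"; returns the picture (384x512x3 uint8, red, green, blue); there is no depth.
- r.get_calibration(name): a dict with "camera_matrix" (3x3 intrinsics, pixels), "D" ([k1, k2, p1, p2, k3] as OpenCV has them; the pictures are not rectified), "extrinsics" (4x4, takes a point from camera to world coordinates). Camera axes: x right, y down, z forward; pixel columns grow to the right and rows downward; lengths in m; the calibration is good to about 2 mm. A picture is of the moment at which its call begins: read the wrist's pose just before it. get_calibration takes no time and is no camera call; for the wrist camera it gives the pose at the moment of the call.
- r.job_done(): hands the job in; it is judged then, once.
The state is a dict: "time": time; "joint_pos": joint angles; "dq": joint speeds; "joint_efforts": joint torques, N m; "tcp_pos": TCP position; "orientation": TCP orientation; "contact_force": force on the tool from outside, world axes, zero at the start; "wrist_torque": the same for the moment, N m; "opening": finger opening in m; "finger_force": force on a finger pad.
Only numpy, scipy, OpenCV 4.12 (cv2) and the standard library are available. Lean on these libraries where they do the work, as an engineer would, in place of code of your own. Each camera call takes 0.05 s, during which the arm holds its last target. There are 200 camera calls.

## Working session

There is one attempt and no reset: what is moved stays moved. The work goes in short steps, Python scripts to look and compute and a tool call to move; the robot and the scene stay as the last step left them, time stands still between calls to the robot, and variables do not carry over. Pictures are saved under pics/ and viewed, at most 10 in all, crops included, and the job is handed in when it is done.

Besides the shell and the picture viewer there is one more tool, called after "Emit:" as name(argument=value, ...), one argument or row to a line, values as JSON. arm_command: Moves the arm, as the interface text tells. Its arguments: {"type":"object","properties":{"rows":{"type":"array","items":{"type":"array","items":{"type":"number"}}},"newtons":{"type":"number"}},"required":["rows"]}

```bash
mkdir -p pics; cat > h.py <<'E'
import numpy as np, cv2
from rig import r
def cap(n,f=None):
    im=r.capture(n); 
    if f: cv2.imwrite('pics/'+f,im[:,:,::-1])
    return im
def ray(n,px,c=None):
    c=c or r.get_calibration(n)
    p=cv2.undistortPoints(np.array([[px]],float),np.array(c["camera_matrix"]),np.array(c["D"],float))[0,0]
    T=np.array(c["extrinsics"]); d=T[:3,:3]@[p[0],p[1],1]; return T[:3,3],d
def onz(n,px,z,c=None):
    o,d=ray(n,px,c); return o+d*(z-o[2])/d[2]
def proj(n,P,c=None):
    c=c or r.get_calibration(n); T=np.linalg.inv(np.array(c["extrinsics"]))
    return cv2.projectPoints(np.atleast_2d(P).astype(float),cv2.Rodrigues(T[:3,:3])[0],T[:3,3],np.array(c["camera_matrix"]),np.array(c["D"],float))[0][:,0]
def tri(a,b):
    (o1,d1),(o2,d2)=a,b
    A=np.stack([d1,-d2],1); s=np.linalg.lstsq(A,o2-o1,rcond=None)[0]
    p,q=o1+s[0]*d1,o2+s[1]*d2; return (p+q)/2,np.linalg.norm(p-q)
E
python3 - <<'E'
from h import *
np.set_printoptions(precision=4,suppress=True)
a=cap('top','top0.png');b=cap('side','side0.png')
for n in('top','side'):
    c=r.get_calibration(n);print(n,np.array(c["camera_matrix"]),np.array(c["extrinsics"]))
print(r.get_obs())
for n,im in(('t',a),('s',b)): cv2.imwrite(f'pics/{n}big.png',cv2.resize(im,(800,600),interpolation=2)[:,:,::-1])
E
```

```text
top [[491.025    0.     260.9751]
 [  0.     491.025  190.5708]
 [  0.       0.       1.    ]] [[ 0.0163 -0.9912  0.1312  0.3493]
 [-0.9998 -0.018  -0.0111 -0.0299]
 [ 0.0134 -0.131  -0.9913  1.2959]
 [ 0.      0.      0.      1.    ]]
side [[414.8077   0.     249.6911]
 [  0.     414.8077 194.947 ]
 [  0.       0.       1.    ]] [[-0.8654  0.3847 -0.3211  0.7953]
 [ 0.5011  0.6583 -0.5617  0.4461]
 [-0.0047 -0.647  -0.7625  0.7692]
 [ 0.      0.      0.      1.    ]]
{'time': 0.1, 'joint_pos': array([-1.4303,  0.3811,  1.2981, -0.    ,  1.4636, -0.2153]), 'dq': array([ 0.0005, -0.0009, -0.001 , -0.0001, -0.    , -0.0002]), 'joint_efforts': array([  0.0032, -44.9222, -23.1658,  -0.0002,   0.0037,  -0.    ]), 'tcp_pos': array([ 0.1915, -0.5153,  0.2308]), 'orientation': array([[ 0.9374,  0.3483, -0.0002],
       [ 0.3483, -0.9374,  0.0013],
       [ 0.0003, -0.0013, -1.    ]]), 'contact_force': array([-0.8429, -0.6876, -0.8854]), 'wrist_torque': array([0.0236, 0.0002, 0.0108]), 'finger_force': 0.0, 'opening': 0.08515339360081574}
```

View pics/tbig.png

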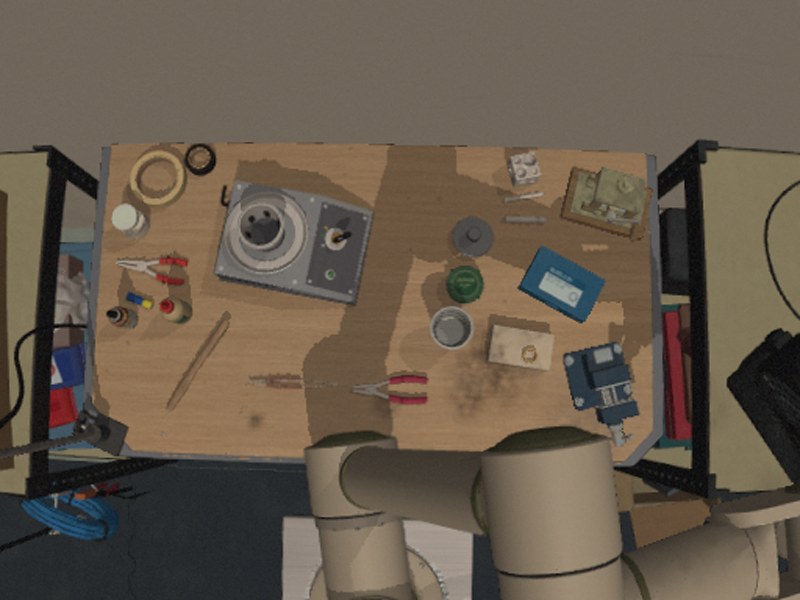

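View pics/sbig.png

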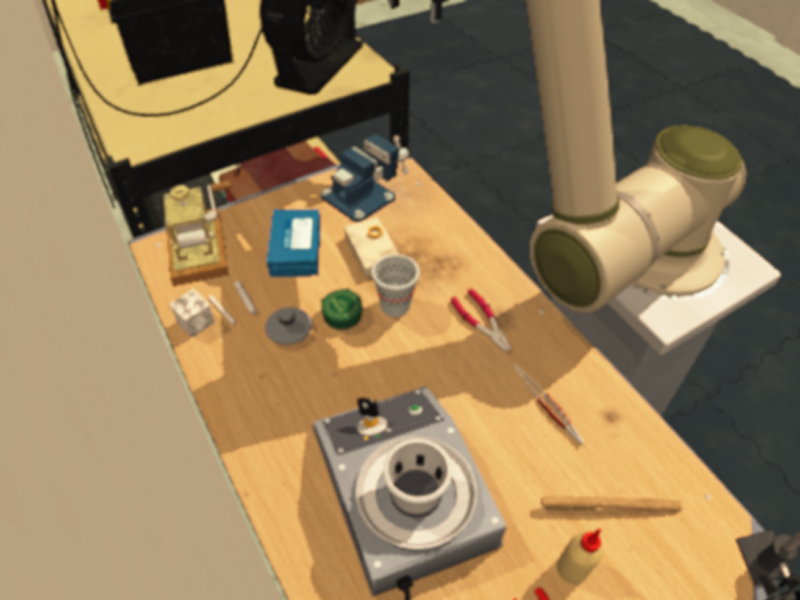

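The top view (800 px wide) shows the bowl mouth at about (263,225), key (342,236), lid knob (473,235), basket (451,327), ring (529,353), tin (464,283), snips (395,388) and tweezers (295,382). The side view shows the basket at (396,283), bowl (417,475), key (368,408), knob (289,318) and ring (375,232).

```bash
python3 - <<'E'
from h import *
np.set_printoptions(precision=4,suppress=True)
S=.64
for k,p,z in(('bowl',(263,225),.13),('basket',(451,327),.08),('ring',(529,353),.033),('lid',(474,235),.04),('tin',(464,283),.026),('key',(342,236),.085),('snips',(395,388),.01),
 ('c1',(233,182),.066),('c2',(216,276),.066),('c3',(358,301),.02),('c4',(373,209),.02)):
    print(k,onz('top',np.array(p)*S,z))
for k,p,q in(('bowl',(263,225),(417,468)),('basket',(451,327),(396,268)),('ring',(529,353),(375,232)),('knob',(474,234),(289,315)),('key',(344,235),(368,406))):
    print(k,tri(ray('top',np.array(p)*S),ray('side',np.array(q)*S)))
c=r.get_calibration('wrist');o=r.get_obs();T=np.eye(4);T[:3,:3]=o['orientation'];T[:3,3]=o['tcp_pos']
print(np.linalg.inv(T)@np.array(c['extrinsics']),c['camera_matrix'])
E
```

```text
bowl [0.6143 0.1853 0.13  ]
basket [ 0.4645 -0.1132  0.08  ]
ring [ 0.4276 -0.2468  0.033 ]
lid [ 0.6236 -0.1533  0.04  ]
tin [ 0.544  -0.1381  0.026 ]
key [0.608  0.0642 0.085 ]
snips [ 0.3671 -0.0255  0.01  ]
c1 [0.7021 0.2519 0.066 ]
c2 [0.5424 0.2715 0.066 ]
c3 [0.5111 0.0391 0.02  ]
c4 [0.67   0.0177 0.02  ]
bowl (array([0.6152, 0.1865, 0.1245]), np.float64(0.0006968473633734241))
basket (array([ 0.4645, -0.1133,  0.0853]), np.float64(0.0013227526115364096))
ring (array([ 0.4274, -0.2468,  0.0311]), np.float64(0.0008054876447842163))
knob (array([ 0.6255, -0.1532,  0.035 ]), np.float64(0.002113542179999506))
key (array([0.6107, 0.0627, 0.0745]), np.float64(0.00317529417879363))
[[ 0.0011 -0.9611 -0.2762  0.0696]
 [ 1.      0.0014 -0.0011  0.0008]
 [ 0.0015 -0.2762  0.9611 -0.1422]
 [ 0.      0.      0.      1.    ]] [[342.472    0.     252.2676]
 [  0.     342.472  193.0533]
 [  0.       0.       1.    ]]
```

Emit:
arm_command(
  rows=[
    [7.92,-5.64,0.62,0,0,0.356,-1],
    [7.92,-5.64,0.62,0,0,0.356,-1],
    [7.92,-5.64,0.62,0,0,0.356,-1],
    [7.92,-5.64,0.62,0,0,0.356,-1],
    [7.92,-5.64,0.62,0,0,0.356,-1],
    [7.92,-5.64,0.62,0,0,0.356,-1],
    [7.92,-5.64,0.62,0,0,0.356,-1],
    [7.92,-5.64,0.62,0,0,0.356,-1],
    [7.92,-5.64,0.62,0,0,0.356,-1],
    [7.92,-5.64,0.62,0,0,0.356,-1],
    [7.92,-5.64,0.62,0,0,0.356,-1],
    [7.92,-5.64,0.62,0,0,0.356,-1],
    [7.92,-5.64,0.62,0,0,0.356,-1],
    [7.92,-5.64,0.62,0,0,0.356,-1],
  ],
  newtons=40,
)

```text
time: 1.5
tcp_pos: [0.4641, -0.1142, 0.2004]
orientation: [[1.0, -0.002, -0.0], [-0.002, -1.0, -0.0], [-0.0, 0.0, -1.0]]
contact_force: [-0.1, 0.2, -0.3]
opening: 0.0854
finger_force: 0.0
```

```bash
cat >> h.py <<'E'
from scipy.spatial.transform import Rotation as Ro
np.set_printoptions(precision=4,suppress=True)
def to(P,R=None):
    "row (shift in 50 mm, rotvec) from present pose to P,R"
    o=r.get_obs();R0=np.array(o['orientation'])
    return np.r_[R0.T@(np.array(P)-o['tcp_pos'])/.05, Ro.from_matrix(R0.T@(R0 if R is None else R)).as_rotvec()]
def down(yaw):
    "tool down, tool x at yaw"
    c,s=np.cos(yaw),np.sin(yaw); return np.array([[c,s,0],[s,-c,0],[0,0,-1.]])
E
python3 - <<'E'
from h import *
o=r.get_obs();print(o['time'],o['tcp_pos'],o['orientation'],o['contact_force'])
c=r.get_calibration('wrist');im=cap('wrist','w1.png')
print(proj('wrist',[[.4645,-.113,.08]],c))
E
```

```text
1.5 [ 0.4641 -0.1142  0.2004] [[ 1.     -0.002  -0.0001]
 [-0.002  -1.     -0.0001]
 [-0.0001  0.0001 -1.    ]] [-0.0672  0.2023 -0.3312]
[[249.855  185.7283]]
```

View pics/w1.png

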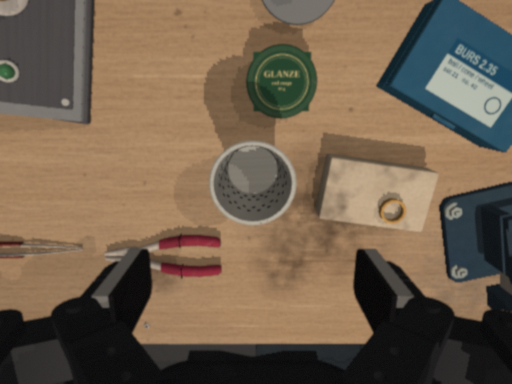

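The wrist view shows the basket mouth at about (253,183), ring (392,210), brick, tin (282,80), snips, and the fingers at the lower left and right, with clear room around the basket.

```bash
python3 - <<'E'
from h import *
im=cv2.imread('pics/w1.png');c=r.get_calibration('wrist')
hsv=cv2.cvtColor(im,cv2.COLOR_BGR2HSV)
# basket: low saturation in window
m=np.zeros(im.shape[:2],np.uint8);sub=hsv[125:240,195:312]
m[125:240,195:312]=(((sub[...,1]<60)&(sub[...,2]>60))*255)
m=cv2.morphologyEx(m,cv2.MORPH_CLOSE,np.ones((5,5)))
cs,_=cv2.findContours(m,0,1);k=max(cs,key=cv2.contourArea);e=cv2.fitEllipse(cv2.convexHull(k));print(e,cv2.boundingRect(k))
P=onz('wrist',e[0],.078,c);print('basket',P)
# check radius
print([onz('wrist',p,.078,c) for p in ((211,183),(296,183))])
m=np.zeros(im.shape[:2],np.uint8);sub=hsv[190:232,370:415]
m[190:232,370:415]=((sub[...,1]>130)*255)
cs,_=cv2.findContours(m,0,1);k=max(cs,key=cv2.contourArea);e=cv2.fitEllipse(k);print(e)
print('ring',onz('wrist',e[0],.031,c))
print('to',to([P[0],P[1],.060],down(0)))
cv2.imwrite('pics/m.png',m)
E
```

```text
((252.3008270263672, 182.44578552246094), (84.18800354003906, 86.75077056884766), 93.52291107177734) (209, 141, 87, 84)
basket [ 0.4667 -0.1149  0.078 ]
[array([ 0.4663, -0.082 ,  0.078 ]), array([ 0.4662, -0.1497,  0.078 ])]
((392.1296691894531, 210.49386596679688), (23.09111785888672, 24.823339462280273), 82.46949768066406)
ring [ 0.4269 -0.2491  0.031 ]
to [ 0.0511  0.0135  2.8081  0.0001 -0.     -0.0021]
```

Emit:
arm_command(
  rows=[
    [0.05,0.02,1,0,0,0,-1],
    [0.05,0.02,2,0,0,0,-1],
    [0.05,0.02,2.6,0,0,0,-1],
    [0.05,0.02,3,0,0,0,-1],
    [0.05,0.02,3,0,0,0,-1],
    [0.05,0.02,3,0,0,0,-1],
    [0.05,0.02,3,0,0,0,0],
    [0.05,0.02,3,0,0,0,0],
    [0.05,0.02,3,0,0,0,0],
    [0.05,0.02,3,0,0,0,0],
    [0.05,0.02,3,0,0,0,0],
    [0.05,0.02,3,0,0,0,0],
    [0.05,0.02,3,0,0,0,0],
    [0.05,0.02,3,0,0,0,0],
  ],
  newtons=40,
)

```text
time: 2.95
tcp_pos: [0.4679, -0.1147, 0.0522]
orientation: [[1.0, 0.0, 0.003], [0.0, -1.0, -0.002], [0.003, 0.002, -1.0]]
contact_force: [-1.1, 0.2, 9.5]
opening: 0.0634
finger_force: 41.6
```

Emit:
arm_command(
  rows=[
    [0,0,-0.2,0,0,0,0],
    [0,0,-0.6,0,0,0,0],
    [0,0,-1.5,0,0,0,0],
    [0,0,-2.4,0,0,0,0],
    [0,0,-3.3,0,0,0,0],
    [0.8,-1.2,-3.4,0,0,0,0],
    [1.4,-2.0,-3.4,0,0,0,0],
    [2.0,-3.0,-3.4,0,0,0,0],
    [2.4,-3.6,-3.4,0,0,0,0],
    [2.64,-4.1,-3.4,0,0,0,0],
    [2.64,-4.1,-3.4,0,0,0,0],
    [2.64,-4.1,-3.4,0,0,0,0],
    [2.64,-4.1,-3.4,0,0,0,0],
  ],
)

```text
time: 4.25
tcp_pos: [0.5986, 0.0899, 0.221]
orientation: [[1.0, -0.001, 0.0], [-0.001, -1.0, -0.0], [0.0, 0.0, -1.0]]
contact_force: [0.3, -0.1, -0.6]
opening: 0.0635
finger_force: 44.5
```

```bash
python3 - <<'E'
from h import *
o=r.get_obs();print(o['time'],o['tcp_pos'],o['orientation'],o['contact_force'],o['opening'])
c=r.get_calibration('wrist');im=cap('wrist','w2.png');s=cap('side','s2.png')
print(proj('wrist',[[.615,.186,.13]],c))
a=cv2.resize(im,(512,384)); p=proj('side',[o['tcp_pos']])[0].astype(int);print(p)
k=s[max(0,p[1]-100):p[1]+100,max(0,p[0]-70):p[0]+66];k=cv2.resize(k,None,fx=1.92,fy=1.92)[:384]
k=np.pad(k,((0,384-k.shape[0]),(0,0),(0,0)))
cv2.imwrite('pics/c2.png',np.hstack([a,k])[:,:,::-1]);print(np.hstack([a,k]).shape)
E
```

```text
4.25 [0.5986 0.0899 0.221 ] [[ 1.     -0.001   0.0002]
 [-0.001  -1.     -0.0003]
 [ 0.0002  0.0003 -1.    ]] [ 0.2992 -0.1383 -0.5522] 0.06353755579975326
[[113.5336 174.3649]]
[246 222]
(384, 773, 3)
```

View pics/c2.png

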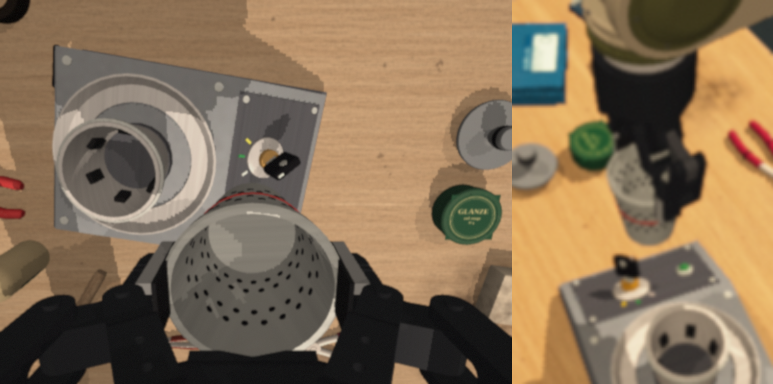

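The wrist part shows the bowl mouth at about (111,175), the key's black head (283,162) near the white OFF tick, and the basket held upright at (252,270). The side part shows it hanging upright with its red line visible.

```bash
cat >> h.py <<'E'
def circ(n,g,C,rad,tol,pol,c,th=np.linspace(0,2*np.pi,120,endpoint=False)):
    "edge of polarity pol (+1 bright outward) near circle about C; returns circle fit centre, radius, scatter"
    g=cv2.GaussianBlur(g,(0,0),1.).astype(np.float32); rr=np.arange(rad-tol,rad+tol,.0003); pts=[]
    for t in th:
        P=np.array(C)+np.outer(rr,[np.cos(t),np.sin(t),0]); q=proj(n,P,c).astype(np.float32)
        v=cv2.remap(g,q[:,:1].copy(),q[:,1:].copy(),1)[:,0]; d=pol*np.gradient(v); i=d.argmax()
        if 2<i<len(rr)-3: pts.append(np.r_[P[i,:2],d[i]])
    p=np.array(pts); p=p[p[:,2]>np.median(p[:,2])*.4]
    for _ in range(6):
        s=np.linalg.lstsq(np.c_[2*p[:,:2],np.ones(len(p))],(p[:,:2]**2).sum(1),rcond=None)[0]
        R=np.sqrt(s[2]+s[0]**2+s[1]**2); e=np.hypot(*(p[:,:2]-s[:2]).T)-R; k=abs(e)<max(2*np.median(abs(e)),.0004); p=p[k]
    return s[:2],R,e.std(),len(p)
E
python3 - <<'E'
from h import *
c=r.get_calibration('wrist');im=cv2.imread('pics/w2.png',0)
for C in ((.615,.186,.13),(.617,.187,.13)):
    for a in ((.0325,.005,1),(.0375,.005,-1)): print('bowl',circ('wrist',im,C,*a,c))
o=r.get_obs()['tcp_pos'];z=.221+.028
for a in ((.031,.004,1),(.035,.004,-1),(.035,.004,1)): print('basket',circ('wrist',im,(o[0],o[1],z),*a,c))
for n,f in(('top','top0.png'),):
  im=cv2.imread('pics/'+f,0)
  for a in ((.0325,.005,1),(.0375,.005,-1)): print(n,circ(n,im,(.615,.186,.13),*a,r.get_calibration(n)))
print(o)
E
```

```text
bowl (array([0.6163, 0.189 ]), np.float64(0.032235815352309474), np.float64(0.0001785380861462212), 119)
bowl (array([0.6165, 0.1879]), np.float64(0.03714853256297889), np.float64(0.00017062825252402928), 58)
bowl (array([0.6163, 0.189 ]), np.float64(0.032250651918702106), np.float64(0.00016495584659666739), 115)
bowl (array([0.6167, 0.188 ]), np.float64(0.037165737830691284), np.float64(0.00017760886993017618), 63)
basket (array([0.5974, 0.0888]), np.float64(0.03080062674357151), np.float64(0.00016037421565539403), 75)
basket (array([0.5984, 0.0887]), np.float64(0.03398105909912278), np.float64(0.00016396440258991294), 32)
basket (array([0.6005, 0.0907]), np.float64(0.03418578344341619), np.float64(0.00017831814708707208), 24)
top (array([0.6148, 0.1903]), np.float64(0.03113435733690048), np.float64(0.0003440086708112712), 31)
top (array([0.6139, 0.1902]), np.float64(0.03775684466378887), np.float64(0.00018341169993738788), 32)
[0.5987 0.0896 0.2209]
```

Emit:
arm_command(
  rows=[
    [0.2,-1,0,0,0,0,0],
    [0.37,-1.8,0,0,0,0,0],
    [0.37,-2.0,0,0,0,0,0],
    [0.37,-2.0,0,0,0,0,0],
    [0.37,-2.0,0.4,0,0,0,0],
    [0.37,-2.0,0.8,0,0,0,0],
    [0.37,-2.0,1.1,0,0,0,0],
    [0.37,-2.0,1.35,0,0,0,0],
    [0.37,-2.0,1.5,0,0,0,0],
    [0.37,-2.0,1.55,0,0,0,0],
    [0.37,-2.0,1.55,0,0,0,0],
    [0.37,-2.0,1.55,0,0,0,0],
  ],
)

```text
time: 5.55
tcp_pos: [0.6178, 0.1904, 0.1434]
orientation: [[1.0, -0.0, 0.001], [-0.0, -1.0, -0.0], [0.001, 0.0, -1.0]]
contact_force: [-0.1, -1.9, -1.4]
opening: 0.0634
finger_force: 44.6
```

Emit:
arm_command(
  rows=[
    [0,0,0.03,0,0,0,0],
    [0,0,0.06,0,0,0,0],
    [0,0,0.08,0,0,0,0],
    [0,0,0.08,0,0,0,0],
    [0,0,0.08,0,0,0,0],
  ],
)

```text
time: 6.05
tcp_pos: [0.6178, 0.1905, 0.1392]
orientation: [[1.0, -0.0, 0.001], [-0.0, -1.0, -0.0], [0.001, 0.0, -1.0]]
contact_force: [-0.3, -3.7, 3.8]
opening: 0.0636
finger_force: 44.9
```

Emit:
arm_command(
  rows=[
    [0,0.02,0,0,0,0,0],
    [0,0.04,0.0,0,0,0,0],
    [0,0.04,0.02,0,0,0,0],
    [0,0.04,0.03,0,0,0,0],
    [0,0.04,0.03,0,0,0,0],
  ],
)

```text
time: 6.55
tcp_pos: [0.6177, 0.1892, 0.1376]
orientation: [[1.0, 0.0, 0.001], [0.0, -1.0, 0.001], [0.001, -0.001, -1.0]]
contact_force: [0.1, 1.4, 4.2]
opening: 0.0635
finger_force: 45.0
```

Emit:
arm_command(
  rows=[
    [0,-0.01,0.015,0,0,0,0],
    [0,-0.01,0.03,0,0,0,0],
    [0,-0.01,0.03,0,0,0,0],
    [0,-0.01,0.03,0,0,0,0],
  ],
)

```text
time: 6.95
tcp_pos: [0.6179, 0.1894, 0.1363]
orientation: [[1.0, -0.0, 0.001], [-0.0, -1.0, 0.0], [0.001, -0.0, -1.0]]
contact_force: [-0.2, 0.7, 6.8]
opening: 0.0633
finger_force: 45.1
```

Emit:
arm_command(
  rows=[
    [0,0,0,0,0,0,-0.3],
    [0,0,0,0,0,0,-1],
    [0,0,0,0,0,0,-1],
    [0,0,0,0,0,0,-1],
    [0,0,0,0,0,0,-1],
    [0,0,0,0,0,0,-1],
    [0,0,-0.4,0,0,0,-1],
    [0,0,-1.2,0,0,0,-1],
    [0,0,-2.0,0,0,0,-1],
    [0,0,-2.6,0,0,0,-1],
    [0,0,-2.6,0,0,0,-1],
    [0,0,-2.6,0,0,0,-1],
  ],
  newtons=20,
)

```text
time: 8.15
tcp_pos: [0.6175, 0.1892, 0.2657]
orientation: [[1.0, -0.0, 0.0], [-0.0, -1.0, 0.0], [0.0, -0.0, -1.0]]
contact_force: [0.3, 0.0, -0.9]
opening: 0.0854
finger_force: 0.0
```

```bash
python3 - <<'E'
from h import *
o=r.get_obs();print(o['time'],o['tcp_pos'],o['contact_force'],o['opening'])
c=r.get_calibration('wrist');im=cap('wrist','w3.png');s=cap('side','s3.png')
g=im[...,1]
for a in ((.031,.004,1),(.035,.004,-1)): print('basket',circ('wrist',g,(.616,.189,.164),*a,c))
p=proj('side',[[.616,.189,.15]])[0].astype(int)
k=cv2.resize(s[p[1]-50:p[1]+50,p[0]-50:p[0]+50],None,fx=3.84,fy=3.84,interpolation=2)
k2=im[:,100:430]
cv2.imwrite('pics/c3.png',np.hstack([k,k2])[:,:,::-1])
for z in(.1595,.164,.169): print(z,proj('side',[[.6164+.035,.189,z],[.6164,.189-.035,z],[.6164-.035,.189,z]]).ravel(),p)
cy=r.get_calibration('side')
for z in(.158,.160,.162,.164,.166,.168):print(z,circ('side',s[...,1],(.616,.189,z),.035,.004,-1,cy),circ('top',cap('top')[...,1],(.616,.189,z),.035,.004,-1,r.get_calibration('top')))
E
```

```text
8.15 [0.6175 0.1892 0.2657] [ 0.3013  0.0272 -0.9109] 0.08544127220267836
basket (array([0.616 , 0.1887]), np.float64(0.031023738911717863), np.float64(0.00020486177706320198), 101)
basket (array([0.6156, 0.188 ]), np.float64(0.034857867783996375), np.float64(0.00018685108022343155), 26)
0.1595 [248.7684 301.3476 256.4674 275.0601 285.5755 281.7001] [267 293]
0.164 [248.7501 300.0987 256.49   273.719  285.752  280.3811] [267 293]
0.169 [248.7294 298.6945 256.5154 272.212  285.9503 278.8987] [267 293]
0.158 (array([0.6149, 0.1868]), np.float64(0.03526755823121099), np.float64(0.000290199713593871), 34) (array([0.6178, 0.19  ]), np.float64(0.034782145709761195), np.float64(0.0004345227904397632), 24)
0.16 (array([0.6153, 0.1875]), np.float64(0.03554865308265142), np.float64(0.0003456751534298596), 47) (array([0.617 , 0.1904]), np.float64(0.03440878392545461), np.float64(0.00040349142123884975), 21)
0.162 (array([0.6159, 0.1881]), np.float64(0.035327615995600005), np.float64(0.00017678984507513387), 35) (array([0.6166, 0.19  ]), np.float64(0.03394529713115099), np.float64(0.0002758207975927073), 25)
0.164 (array([0.6166, 0.1893]), np.float64(0.03524455153934924), np.float64(0.00033299874531075673), 42) (array([0.6162, 0.1896]), np.float64(0.03415296717231363), np.float64(0.00031654080089073256), 25)
0.166 (array([0.617 , 0.1899]), np.float64(0.03544167291793995), np.float64(0.00021748367180203352), 34) (array([0.6156, 0.1892]), np.float64(0.0339191413317619), np.float64(0.0005733629419108635), 32)
0.168 (array([0.6169, 0.1911]), np.float64(0.035305110914554086), np.float64(0.00018027361775750414), 32) (array([0.6158, 0.1886]), np.float64(0.033885520766495786), np.float64(0.00030643178072789663), 22)
```

View pics/c3.png

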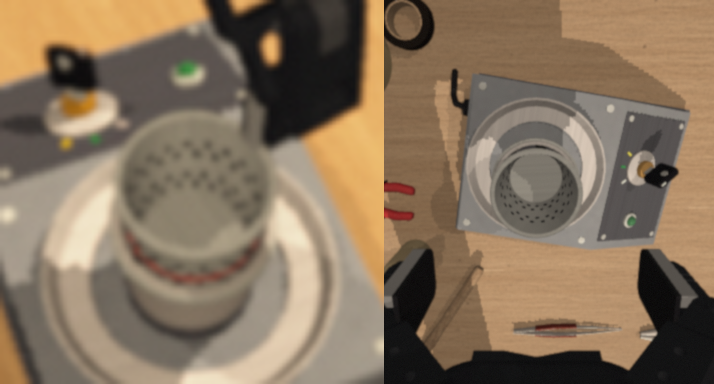

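The side crop shows the basket upright in the bowl with its red line just at the bowl's rim at about (190,270). The wrist crop shows it centred at (537,190), with the key head at (660,175).

Emit:
arm_command(
  rows=[
    [-3.81,8.76,2.31,0,0,0,-1],
    [-3.81,8.76,2.31,0,0,0,-1],
    [-3.81,8.76,2.31,0,0,0,0],
    [-3.81,8.76,2.31,0,0,0,0],
    [-3.81,8.76,2.31,0,0,0,0],
    [-3.81,8.76,2.31,0,0,0,0],
    [-3.81,8.76,2.31,0,0,0,0],
    [-3.81,8.76,2.31,0,0,0,0],
    [-3.81,8.76,2.31,0,0,0,0],
    [-3.81,8.76,2.31,0,0,0,0],
    [-3.81,8.76,2.31,0,0,0,0],
    [-3.81,8.76,2.31,0,0,0,0],
    [-3.81,8.76,2.31,0,0,0,0],
    [-3.81,8.76,2.31,0,0,0,0],
    [-3.81,8.76,2.31,0,0,0,0],
  ],
  newtons=25,
)

```text
time: 10.05
tcp_pos: [0.4275, -0.2479, 0.1506]
orientation: [[1.0, 0.001, 0.0], [0.001, -1.0, -0.0], [0.0, 0.0, -1.0]]
contact_force: [-0.5, 0.2, -0.8]
opening: 0.043
finger_force: 0.0
```

```bash
python3 - <<'E'
from h import *
o=r.get_obs();print(o['time'],o['tcp_pos'],o['opening'])
c=r.get_calibration('wrist');im=cap('wrist','w4.png')
p=proj('wrist',[[.427,-.249,.031]],c)[0].astype(int);print(p)
hsv=cv2.cvtColor(im,cv2.COLOR_RGB2HSV);m=np.zeros(im.shape[:2],np.uint8);s=(slice(p[1]-25,p[1]+25),slice(p[0]-25,p[0]+25))
m[s]=(hsv[s][...,1]>130)*255
k=max(cv2.findContours(m,0,1)[0],key=cv2.contourArea);e=cv2.fitEllipse(k);P=onz('wrist',e[0],.031,c);print(e,P)
print(to([P[0],P[1],.0275],down(0)))
E
```

```text
10.05 [ 0.4275 -0.2479  0.1506] 0.04302421399960725
[252 187]
((253.53396606445312, 187.70834350585938), (28.932958602905273, 29.05573081970215), 147.22010803222656) [ 0.4265 -0.2496  0.031 ]
[-0.0185  0.0306  2.4612  0.0003 -0.0003  0.0013]
```

Emit:
arm_command(
  rows=[
    [-0.02,0.03,1,0,0,0,0],
    [-0.02,0.03,1.8,0,0,0,0],
    [-0.02,0.03,2.2,0,0,0,0],
    [-0.02,0.03,2.4,0,0,0,0],
    [-0.02,0.03,2.45,0,0,0,0],
    [-0.02,0.03,2.45,0,0,0,0],
    [-0.02,0.03,2.45,0,0,0,0.7],
    [-0.02,0.03,2.45,0,0,0,0.7],
    [-0.02,0.03,2.45,0,0,0,0.7],
    [-0.02,0.03,2.45,0,0,0,0.7],
    [-0.02,0.03,2.45,0,0,0,0.7],
    [-0.02,0.03,2.45,0,0,0,0.7],
  ],
)

```text
time: 11.3
tcp_pos: [0.4265, -0.2507, 0.0291]
orientation: [[1.0, -0.0, 0.002], [-0.0, -1.0, -0.002], [0.002, 0.002, -1.0]]
contact_force: [1.2, 0.8, 4.1]
opening: 0.0224
finger_force: 24.2
```

Emit:
arm_command(
  rows=[
    [0,0,-0.3,0,0,0,0.7],
    [0,0,-1.2,0,0,0,0.7],
    [0,0,-2.2,0,0,0,0.7],
    [0.4,-1,-3.4,0,0,0,0.7],
    [3.79,-8.8,-3.6,0,0,0,0.7],
    [3.79,-8.8,-3.6,0,0,0,0.7],
    [3.79,-8.8,-3.6,0,0,0,0.7],
    [3.79,-8.8,-3.6,0,0,0,0.7],
    [3.79,-8.8,-3.6,0,0,0,0.7],
    [3.79,-8.8,-3.6,0,0,0,0.7],
    [3.79,-8.8,-3.6,0,0,0,0.7],
    [3.79,-8.8,-3.6,0,0,0,0.7],
    [3.79,-8.8,-3.6,0,0,0,0.7],
    [3.79,-8.8,-3.6,0,0,0,0.7],
    [3.79,-8.8,-3.6,0,0,0,0.7],
    [3.79,-8.8,-3.6,0,0,0,0.7],
  ],
)

```text
time: 12.9
tcp_pos: [0.6153, 0.1888, 0.2081]
orientation: [[1.0, -0.001, -0.0], [-0.001, -1.0, -0.0], [-0.0, 0.0, -1.0]]
contact_force: [-0.5, -0.4, -0.0]
opening: 0.0225
finger_force: 24.6
```

Still held. Lower to just above the mouth and release.

Emit:
arm_command(
  rows=[
    [0.02,0,0.4,0,0,0,0.7],
    [0.02,0,0.7,0,0,0,0.7],
    [0.02,0,0.7,0,0,0,0.7],
    [0.02,0,0.7,0,0,0,0.7],
    [0.02,0,0.7,0,0,0,0],
    [0.02,0,0.7,0,0,0,0],
    [0.02,0,0.7,0,0,0,0],
    [0.02,0,0.7,0,0,0,0],
    [0.02,0,0,0,0,0,0],
    [0.02,0,-1.0,0,0,0,0],
    [0.02,0,-1.2,0,0,0,0],
    [0.02,0,-1.2,0,0,0,0],
  ],
)

```text
time: 14.1
tcp_pos: [0.6171, 0.1899, 0.2699]
orientation: [[1.0, -0.0, 0.004], [-0.0, -1.0, 0.001], [0.004, -0.001, -1.0]]
contact_force: [0.1, -0.1, -1.5]
opening: 0.0427
finger_force: 0.0
```

```bash
python3 - <<'E'
from h import *
o=r.get_obs();print(o['time'],o['tcp_pos'],o['orientation'],o['opening'])
c=r.get_calibration('wrist');im=cap('wrist','w5.png')
print(circ('wrist',im[...,1],(.616,.189,.164),.031,.004,1,c))
hsv=cv2.cvtColor(im,cv2.COLOR_RGB2HSV);p=proj('wrist',[[.616,.189,.15]],c)[0].astype(int)
s=(slice(p[1]-50,p[1]+60),slice(p[0]-50,p[0]+50));m=(hsv[s][...,1]>130).astype(np.uint8);n,l,st,ce=cv2.connectedComponentsWithStats(m)
i=1+st[1:,4].argmax();print(st[i],ce[i]+[p[0]-50,p[1]-50],onz('wrist',ce[i]+[p[0]-50,p[1]-50],.112,c))
# lid in top
g=cv2.imread('pics/top0.png')[...,1]
for a in((.035,.006,1),(.0115,.004,1)):
  print('lid',circ('top',g,(.6245,-.1533,.014 if a[0]>.03 else .04),*a,r.get_calibration('top')))
cv2.imwrite('pics/v5.png',im[:,:,::-1])
E
```

```text
14.1 [0.6171 0.1899 0.2699] [[ 1.     -0.0001  0.0045]
 [-0.0001 -1.      0.0005]
 [ 0.0045 -0.0005 -1.    ]] 0.04266825555135274
(array([0.6162, 0.1889]), np.float64(0.030820204286814142), np.float64(0.0001826651252201614), 91)
[ 39  26  25  26 153] [252.732  176.3856] [0.6169 0.1889 0.112 ]
lid (array([ 0.6255, -0.1516]), np.float64(0.036876269028436846), np.float64(0.0003722076719800331), 40)
lid (array([ 0.6255, -0.1525]), np.float64(0.013385612644325914), np.float64(0.00032153744604929656), 38)
```

View pics/v5.png

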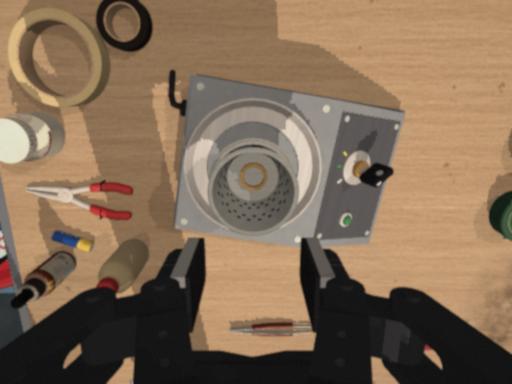

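The ring lies flat at the middle of the basket floor (252,176). The key's head is at (375,174), with its hub at (357,168).

Emit:
arm_command(
  rows=[
    [0.17,6.85,2.2,0,0,0,0],
    [0.17,6.85,2.2,0,0,0,0],
    [0.17,6.85,2.2,0,0,0,0],
    [0.17,6.85,2.2,0,0,0,0],
    [0.17,6.85,2.2,0,0,0,0],
    [0.17,6.85,2.2,0,0,0,0],
    [0.17,6.85,2.2,0,0,0,0],
    [0.17,6.85,2.2,0,0,0,0],
    [0.17,6.85,2.2,0,0,0,0],
    [0.17,6.85,2.2,0,0,0,0],
    [0.17,6.85,2.2,0,0,0,0],
    [0.17,6.85,2.2,0,0,0,0],
  ],
  newtons=30,
)

```text
time: 15.35
tcp_pos: [0.6252, -0.1513, 0.1583]
orientation: [[1.0, 0.002, 0.001], [0.002, -1.0, -0.0], [0.001, 0.0, -1.0]]
contact_force: [-1.3, -0.1, -0.1]
opening: 0.0425
finger_force: 0.0
```

```bash
python3 - <<'E'
from h import *
o=r.get_obs();print(o['time'],o['tcp_pos'],o['orientation'],o['opening'])
c=r.get_calibration('wrist');im=cap('wrist','w6.png');g=im[...,1]
for a in((.035,.005,1,.014),(.0115,.003,1,.04),(.0115,.003,-1,.04)):
  print('lid',circ('wrist',g,(.6255,-.1525,a[3]),*a[:3],c))
P=[.6255,-.1525]
print(to([*P,.012],down(0)))
E
```

```text
15.35 [ 0.6252 -0.1513  0.1583] [[ 1.      0.0017  0.0005]
 [ 0.0017 -1.     -0.0001]
 [ 0.0005  0.0001 -1.    ]] 0.04252267012376631
lid (array([ 0.6289, -0.154 ]), np.float64(0.03605502655759193), np.float64(0.00019740040963120084), 48)
lid (array([ 0.6292, -0.1542]), np.float64(0.01199880549582775), np.float64(0.00019067364749296168), 36)
lid (array([ 0.6293, -0.1543]), np.float64(0.009640165934130435), np.float64(0.0001635526012803914), 41)
[ 0.0034  0.0187  2.9258  0.0002 -0.0006  0.0015]
```

Emit:
arm_command(
  rows=[
    [0.075,0.055,1,0,0,0,0],
    [0.075,0.055,2,0,0,0,0],
    [0.075,0.055,2.6,0,0,0,0],
    [0.075,0.055,2.8,0,0,0,0],
    [0.075,0.055,2.8,0,0,0,0],
    [0.075,0.055,2.8,0,0,0,0],
    [0.075,0.055,2.8,0,0,0,0.8],
    [0.075,0.055,2.8,0,0,0,0.8],
    [0.075,0.055,2.8,0,0,0,0.8],
    [0.075,0.055,2.8,0,0,0,0.8],
    [0.075,0.055,2.8,0,0,0,0.8],
    [0.075,0.055,2.8,0,0,0,0.8],
  ],
)

```text
time: 16.6
tcp_pos: [0.6297, -0.1558, 0.0199]
orientation: [[1.0, -0.0, 0.003], [-0.0, -1.0, -0.001], [0.003, 0.001, -1.0]]
contact_force: [-1.2, 0.7, 6.6]
opening: 0.0216
finger_force: 29.1
```

Emit:
arm_command(
  rows=[
    [0,0,-0.3,0,0,0,0.8],
    [0,0,-1.0,0,0,0,0.8],
    [0,0,-2.0,0,0,0,0.8],
    [0,-0.5,-3.0,0,0,0,0.8],
    [-0.25,-1.5,-3.9,0,0,0,0.8],
    [-0.25,-6.9,-3.9,0,0,0,0.8],
    [-0.25,-6.9,-3.9,0,0,0,0.8],
    [-0.25,-6.9,-3.9,0,0,0,0.8],
    [-0.25,-6.9,-3.9,0,0,0,0.8],
    [-0.25,-6.9,-3.9,0,0,0,0.8],
    [-0.25,-6.9,-3.9,0,0,0,0.8],
    [-0.25,-6.9,-3.9,0,0,0,0.8],
    [-0.25,-6.9,-3.9,0,0,0,0.8],
    [-0.25,-6.9,-3.9,0,0,0,0.8],
  ],
)

```text
time: 18.0
tcp_pos: [0.6164, 0.1885, 0.2131]
orientation: [[1.0, -0.001, 0.0], [-0.001, -1.0, -0.0], [0.0, 0.0, -1.0]]
contact_force: [0.2, -1.8, 0.2]
opening: 0.0217
finger_force: 29.5
```

```bash
python3 - <<'E'
from h import *
o=r.get_obs();print(o['time'],o['tcp_pos'],o['orientation'],o['opening'],o['contact_force'])
c=r.get_calibration('wrist');im=cap('wrist','w7.png');g=im[...,1];t=o['tcp_pos']
for a in((.035,.004,1),(.035,.004,-1)):
  for dz in(-.006,-.0095): print('lid',circ('wrist',g,(t[0],t[1],t[2]+dz),*a,c))
cv2.imwrite('pics/v7.png',im[:,:,::-1])
E
```

```text
18.0 [0.6164 0.1885 0.2131] [[ 1.     -0.0012  0.0003]
 [-0.0012 -1.     -0.0002]
 [ 0.0003  0.0002 -1.    ]] 0.021688714588828536 [ 0.2062 -1.7769  0.2198]
lid (array([0.6162, 0.1877]), np.float64(0.03507275549649494), np.float64(0.00014945594128139953), 65)
lid (array([0.6146, 0.1878]), np.float64(0.035867293994850044), np.float64(0.0001437916662683771), 61)
lid (array([0.6161, 0.1877]), np.float64(0.0337200967385335), np.float64(0.00011840538521945283), 31)
lid (array([0.6145, 0.1877]), np.float64(0.03448687642339866), np.float64(0.00016986794379037789), 45)
```

View pics/v7.png

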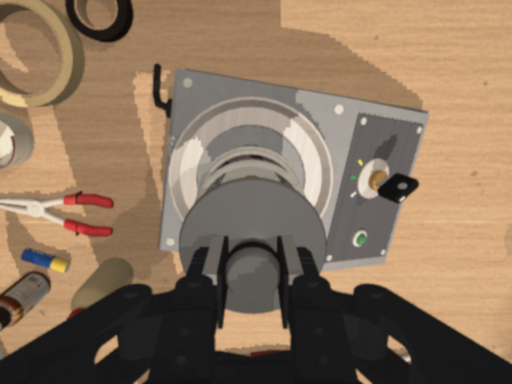

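The lid is held level over the basket, with its flange centred at about (253,250) and nothing in the way.

Emit:
arm_command(
  rows=[
    [0,-0.02,0.2,0,0,0,0.8],
    [0,-0.02,0.4,0,0,0,0.8],
    [0,-0.02,0.55,0,0,0,0.8],
    [0,-0.02,0.65,0,0,0,0.8],
    [0,-0.02,0.7,0,0,0,0.8],
    [0,-0.02,0.74,0,0,0,0.8],
    [0,-0.02,0.74,0,0,0,0.8],
  ],
)

```text
time: 18.75
tcp_pos: [0.6164, 0.1905, 0.1758]
orientation: [[1.0, -0.0, -0.0], [-0.0, -1.0, 0.0], [-0.0, -0.0, -1.0]]
contact_force: [0.2, -0.5, -0.3]
opening: 0.0216
finger_force: 29.5
```

Emit:
arm_command(
  rows=[
    [0,0.015,0.0,0,0,0,0.8],
    [0,0.015,0.01,0,0,0,0.8],
    [0,0.015,0.01,0,0,0,0.4],
    [0,0.015,0.01,0,0,0,0.1],
    [0,0.015,0.01,0,0,0,0],
    [0,0.015,0.01,0,0,0,0],
    [0,0.015,0.01,0,0,0,0],
    [0,0.015,-0.5,0,0,0,0],
    [0,0.015,-1.5,0,0,0,0],
    [0,0.015,-1.8,0,0,0,0],
    [0,0.015,-1.8,0,0,0,0],
    [0,0.015,-1.8,0,0,0,0],
  ],
)

```text
time: 19.95
tcp_pos: [0.6161, 0.1897, 0.2648]
orientation: [[1.0, -0.0, -0.001], [-0.0, -1.0, -0.0], [-0.001, 0.0, -1.0]]
contact_force: [0.1, -0.2, -0.7]
opening: 0.043
finger_force: 0.0
```

```bash
python3 - <<'E'
from h import *
o=r.get_obs();print(o['time'],o['tcp_pos'],o['opening'],o['contact_force'])
c=r.get_calibration('wrist');im=cap('wrist','w8.png');g=im[...,1];s=cap('side','s8.png')
for z in(.168,): print('lid',circ('wrist',g,(.616,.189,z),.035,.004,1,c),circ('wrist',g,(.616,.189,z),.035,.004,-1,c))
p=proj('side',[[.616,.189,.15]])[0].astype(int)
k=cv2.resize(s[p[1]-55:p[1]+45,p[0]-60:p[0]+40],None,fx=3.84,fy=3.84,interpolation=2)
q=proj('wrist',[[.61,.063,.085]],c)[0].astype(int);print(q)
k2=cv2.resize(im[q[1]-48:q[1]+48,q[0]-52:q[0]+52],None,fx=4,fy=4,interpolation=2)
print('crop origin',q-[52,48]);cv2.imwrite('pics/v8.png',np.hstack([k,k2])[:,:,::-1]);print(p)
E
```

```text
19.95 [0.6161 0.1897 0.2648] 0.04300875341814715 [ 0.0799 -0.2309 -0.6655]
lid (array([0.6162, 0.1892]), np.float64(0.03519643301596477), np.float64(0.00020348926981372602), 72) (array([0.6128, 0.1884]), np.float64(0.035876004137546304), np.float64(0.00044091912334256653), 22)
[383 176]
crop origin [331 128]
[267 293]
```

View pics/v8.png

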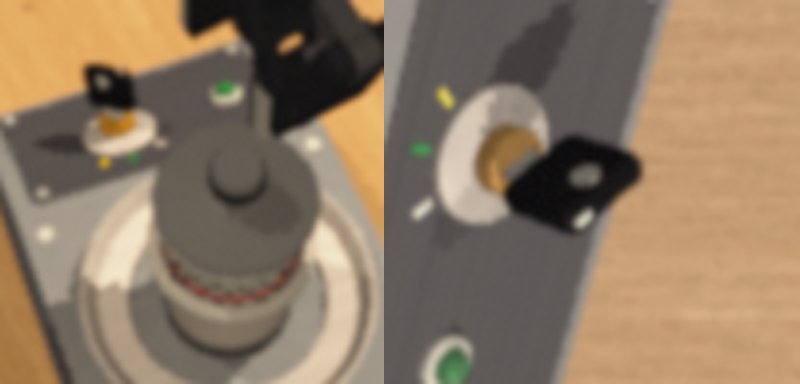

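The lid sits squarely: in the side crop its flange is on the basket and the red line is still at the bowl rim. In the key crop the hub is at (493,155), white tick at (423,208), green (421,149), yellow (446,97), and the black head's corners are about (508,192), (575,138), (640,172) and (573,232).

```bash
python3 - <<'E'
from h import *
c=r.get_calibration('wrist')
f=lambda p:np.array([331+(p[0]-384)/4,128+p[1]/4])
# dryer yaw and front edge: from top-view corners
c3,c4=np.array([.5111,.0391,.02]),np.array([.67,.0177,.02])
# front edge also in wrist crop: (665,0)->(560,384)
e1,e2=[onz('wrist',f(p),.02,c) for p in((668,0),(563,384))];print('edge',e1,e2)
v=(e1-e2)/np.linalg.norm(e1-e2);print('yaw edge wrist',np.degrees(np.arctan2(v[0],-v[1])),'top',np.degrees(np.arctan2(.1589,.0214)))
for yaw in(82.3,):
  a=np.radians(yaw);d=np.array([np.cos(a),np.sin(a),0]);e=np.array([-d[1],d[0],0]);n=np.cos(np.radians(28))*np.array([0,0,1])-np.sin(np.radians(28))*d
  u=np.cross(e,n) # in-panel, up-slope
  F=(e1+e2)/2
  def pan(px,h=0):
    o,w=ray('wrist',px,c);return o+w*((F+h*n-o)@n)/(w@n)
  H=pan(f((493,155)));print('hub',H,'keygrip',H+.032*n,'n',n)
  for k,p in(('w',(423,208)),('g',(421,149)),('y',(446,97))):
    q=pan(f(p))-H;print(k,np.linalg.norm(q),np.degrees(np.arctan2(q@u,q@e)))
  q=[ (k,pan(f(k),h)-H-h*n) for h in(.044,) for k in((508,192),(575,138),(640,172),(573,232))]
  for k,x in q: print(k,x@e,x@u)
  G=H+.032*n
  for ang in (0,30,60,90,120,150):
    t=np.radians(ang);x=np.cos(t)*e+np.sin(t)*u
    P=[G+s*.0135*x+k*.012*n for s in(-1,1) for k in(-1,1)]
    print(ang,((proj('wrist',P,c)-[331,128])*4+[384,0]).round().tolist())
E
```

```text
edge [0.6493 0.0227 0.02  ] [0.5351 0.0402 0.02  ]
yaw edge wrist 81.26337017698411 top 82.32979038315614
hub [0.6105 0.0751 0.0443] keygrip [0.6085 0.0602 0.0725] n [-0.0629 -0.4652  0.8829]
w 0.025705042535323533 54.7220214888226
g 0.02607397379293851 92.32965012402876
y 0.02600717191726661 125.12086105389544
(508, 192) -0.0015592193761996738 0.03948877492272072
(575, 138) -0.01463656211691158 0.02203602947458093
(640, 172) -0.00688663707256531 -0.003154643389400377
(573, 232) 0.008145502365459252 0.014963021658941438
0 [[562.0, 123.0], [638.0, 145.0], [537.0, 224.0], [610.0, 252.0]]
30 [[578.0, 130.0], [655.0, 153.0], [520.0, 218.0], [593.0, 246.0]]
60 [[587.0, 149.0], [663.0, 173.0], [511.0, 199.0], [584.0, 226.0]]
90 [[586.0, 175.0], [661.0, 200.0], [511.0, 173.0], [585.0, 199.0]]
120 [[575.0, 200.0], [649.0, 226.0], [523.0, 147.0], [598.0, 172.0]]
150 [[557.0, 218.0], [631.0, 245.0], [541.0, 129.0], [617.0, 152.0]]
```

```bash
cat >> h.py <<'E'
A=np.radians(82.0);d=np.array([np.cos(A),np.sin(A),0]);e=np.array([-d[1],d[0],0]);n=np.cos(np.radians(28))*np.array([0,0,1])-np.sin(np.radians(28))*d;u=np.cross(e,n)
def keyR(t):
    t=np.radians(t);x=np.cos(t)*e+np.sin(t)*u;return np.stack([x,np.cross(-n,x),-n],1)
E
python3 - <<'E'
from h import *
G=np.array([.6085,.0602,.0725]);print(to(G+.06*n,keyR(54)),r.get_obs()['joint_pos'])
E
```

```text
[-0.2161  3.1454  2.771   0.2256  0.5411 -2.0125] [ 0.1153  0.5388  0.9382 -0.      1.668   1.6864]
```

Emit:
arm_command(
  rows=[
    [-0.22,3.15,1.5,0.226,0.541,-2.01,0],
    [-0.22,3.15,2.0,0.226,0.541,-2.01,0],
    [-0.22,3.15,2.0,0.226,0.541,-2.01,0],
    [-0.22,3.15,2.0,0.226,0.541,-2.01,0],
    [-0.22,3.15,2.0,0.226,0.541,-2.01,0],
    [-0.22,3.15,2.77,0.226,0.541,-2.01,0],
    [-0.22,3.15,2.77,0.226,0.541,-2.01,0],
    [-0.22,3.15,2.77,0.226,0.541,-2.01,0],
    [-0.22,3.15,2.77,0.226,0.541,-2.01,0],
    [-0.22,3.15,2.77,0.226,0.541,-2.01,0],
    [-0.22,3.15,2.77,0.226,0.541,-2.01,0],
    [-0.22,3.15,2.77,0.226,0.541,-2.01,0],
    [-0.22,3.15,2.77,0.226,0.541,-2.01,0],
    [-0.22,3.15,2.77,0.226,0.541,-2.01,0],
    [-0.22,3.15,2.77,0.226,0.541,-2.01,0],
    [-0.22,3.15,2.77,0.226,0.541,-2.01,0],
    [-0.22,3.15,2.77,0.226,0.541,-2.01,0],
    [-0.22,3.15,2.77,0.226,0.541,-2.01,0],
  ],
)

```text
time: 21.85
tcp_pos: [0.605, 0.0324, 0.127]
orientation: [[-0.481, 0.874, 0.068], [0.79, 0.399, 0.466], [0.38, 0.278, -0.882]]
contact_force: [0.4, 0.3, 0.3]
opening: 0.0429
finger_force: 0.0
```

```bash
python3 - <<'E'
from h import *
G=np.array([.6085,.0602,.0725]);o=r.get_obs();print(o['time'],o['tcp_pos'],o['contact_force'],o['joint_pos'],to(G+.06*n,keyR(54)))
c=r.get_calibration('wrist');im=cap('wrist','w9.png')
T=np.array(o['tcp_pos']);x,y=keyR(54)[:,0],keyR(54)[:,1]
P=[G,G+.012*n,G+.012*n+.0135*x,G+.012*n-.0135*x,G-.032*n]
print(proj('wrist',P,c).round(1).tolist())
cv2.imwrite('pics/v9.png',im[:,:,::-1])
E
```

```text
21.85 [0.605  0.0324 0.127 ] [0.3737 0.255  0.3101] [-0.3469  0.5798  1.3691  0.4945  1.3304 -0.9867] [-0.009  -0.0175  0.0253  0.0028  0.0006 -0.002 ]
[[251.6, 210.5], [251.6, 217.1], [251.5, 195.3], [251.6, 238.1], [251.5, 196.1]]
```

View pics/v9.png

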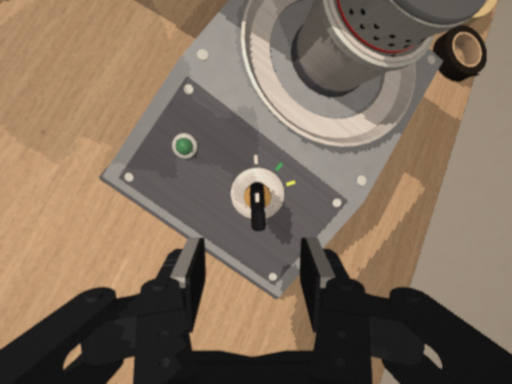

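The wrist view looks along the key's axis. The head is end-on, from about (257,185) to (259,230), in line with the white tick (256,160), with the hub plate around (257,193), so the tool should shift a few mm to the right.

```bash
python3 - <<'E'
from h import *
im=cv2.imread('pics/w9.png');c=r.get_calibration('wrist');hsv=cv2.cvtColor(im,cv2.COLOR_BGR2HSV)
w=(slice(150,245),slice(215,305))
m=np.zeros(im.shape[:2],np.uint8);m[w]=(hsv[w][...,2]>150)*255
n_,l,s,ce=cv2.connectedComponentsWithStats(m);i=l[w][43-10:43+10,20:70];i=np.bincount(i[i>0]).argmax()
k=max(cv2.findContours((l==i).astype(np.uint8),0,1)[0],key=cv2.contourArea);el=cv2.fitEllipse(cv2.convexHull(k));print('plate',el,s[i])
b=np.zeros_like(m);b[w]=(hsv[w][...,2]<45)*255;n_,l,s,ce=cv2.connectedComponentsWithStats(b)
for j in range(1,n_):
  if s[j,4]>80: print('black',s[j],ce[j],cv2.minAreaRect(np.argwhere(l==j)[:,::-1].astype(np.float32)))
F=np.array([.5922,.03145,.02])
for h in(0,.003):
  o,v=ray('wrist',el[0],c);H=o+v*((F+h*n-o)@n)/(v@n)-h*n
  G=H+.032*n;print('hub',H,'G',G,'pre',to(G+.06*n,keyR(54)),'grip',to(G-.010*n,keyR(54)))
  x=keyR(54)[:,0];print(proj('wrist',[G+.012*n+.0135*x,G+.012*n-.0135*x,G-.012*n-.0135*x],c).round(1).tolist())
E
```

```text
plate ((256.64666748046875, 192.52854919433594), (50.45248031616211, 53.60118103027344), 75.78023529052734) [ 230  167   54   51 1576]
black [251 183  14  48 504] [257.3671 208.0079] ((257.32550048828125, 206.48583984375), (47.12938690185547, 12.423046112060547), 87.51044464111328)
hub [0.6126 0.0786 0.0464] G [0.6105 0.0638 0.0746] pre [ 0.044   0.0561  0.0267  0.0029  0.0008 -0.0016] grip [ 0.0451  0.0521  1.4267  0.0029  0.0008 -0.0016]
[[257.8, 190.9], [257.7, 234.0], [257.0, 220.0]]
hub [0.6121 0.0793 0.0467] G [0.6101 0.0644 0.0749] pre [ 0.0611  0.0552  0.0267  0.0029  0.0008 -0.0016] grip [ 0.0622  0.0512  1.4267  0.0029  0.0008 -0.0016]
[[257.8, 189.5], [257.6, 232.7], [257.0, 218.8]]
```

Emit:
arm_command(
  rows=[
    [0.06,0.053,0.4,0,0,-0.03,0],
    [0.06,0.053,0.8,0,0,-0.03,0],
    [0.06,0.053,1.1,0,0,-0.03,0],
    [0.06,0.053,1.3,0,0,-0.03,0],
    [0.06,0.053,1.4,0,0,-0.03,0],
    [0.06,0.053,1.4,0,0,-0.03,0],
    [0.06,0.053,1.4,0,0,-0.03,0],
  ],
)

```text
time: 22.6
tcp_pos: [0.6113, 0.0679, 0.068]
orientation: [[-0.508, 0.859, 0.069], [0.778, 0.423, 0.465], [0.37, 0.29, -0.882]]
contact_force: [0.9, -0.6, -0.2]
opening: 0.0429
finger_force: 0.0
```

Emit:
arm_command(
  rows=[
    [0,0,0,0,0,0,0.5],
    [0,0,0,0,0,0,0.9],
    [0,0,0,0,0,0,0.9],
    [0,0,0,0,0,0,0.9],
    [0,0,0,0,0,0,0.9],
    [0,0,0,0,0,0,0.9],
    [0,0,0,0,0,0,0.9],
    [0,0,0,0,0,0,0.9],
  ],
  newtons=40,
)

```text
time: 23.4
tcp_pos: [0.6113, 0.068, 0.0679]
orientation: [[-0.508, 0.859, 0.07], [0.778, 0.422, 0.465], [0.37, 0.29, -0.882]]
contact_force: [-0.9, -2.2, 5.5]
opening: 0.0081
finger_force: 44.0
```

```bash
python3 - <<'E'
from h import *
o=r.get_obs();print(o['time'],o['tcp_pos'],o['opening'],o['finger_force'],np.array(o['orientation']).T@o['contact_force'],o['joint_pos'],o['wrist_torque'],np.array(o['orientation']).T@o['wrist_torque'])
E
```

```text
23.4 [0.6113 0.068  0.0679] 0.0081030562836482 44.027806520462036 [ 0.779  -0.1359 -5.901 ] [-0.2856  0.6559  1.423   0.5263  1.1885 -1.034 ] [-0.1422  0.0021 -0.0279] [ 0.0635 -0.1293  0.0157]
```

Emit:
arm_command(
  rows=[
    [0,0,0,0,0,0.12,0.9],
    [0,0,0,0,0,0.24,0.9],
    [0,0,0,0,0,0.36,0.9],
    [0,0,0,0,0,0.48,0.9],
    [0,0,0,0,0,0.6,0.9],
    [0,0,0,0,0,0.7,0.9],
    [0,0,0,0,0,0.7,0.9],
  ],
)

```text
time: 24.1
tcp_pos: [0.6111, 0.068, 0.0679]
orientation: [[0.167, 0.983, 0.069], [0.867, -0.18, 0.465], [0.47, -0.018, -0.882]]
contact_force: [-1.9, -2.2, 5.4]
opening: 0.0079
finger_force: 44.2
```

```bash
python3 - <<'E'
from h import *
o=r.get_obs();R=np.array(o['orientation']);x=R[:,0];print(o['time'],o['tcp_pos'],o['opening'],o['finger_force'],R.T@o['contact_force'],R.T@o['wrist_torque'],np.degrees(np.arctan2(x@u,x@e)))
E
```

```text
24.1 [0.6111 0.068  0.0679] 0.0078676141930715 44.23638939857483 [ 0.3256 -1.5342 -5.9347] [ 0.1239 -0.0992 -0.0684] 92.57734092001608
```

Emit:
arm_command(
  rows=[
    [0,0,0,0,0,0.12,0.9],
    [0,0,0,0,0,0.24,0.9],
    [0,0,0,0,0,0.36,0.9],
    [0,0,0,0,0,0.46,0.9],
    [0,0,0,0,0,0.54,0.9],
    [0,0,0,0,0,0.6,0.9],
    [0,0,0,0,0,0.63,0.9],
    [0,0,0,0,0,0.63,0.9],
    [0,0,0,0,0,0.63,0.9],
  ],
)

```text
time: 25.0
tcp_pos: [0.6109, 0.0681, 0.068]
orientation: [[0.711, 0.699, 0.068], [0.597, -0.653, 0.465], [0.37, -0.29, -0.883]]
contact_force: [-2.6, -3.1, 6.7]
opening: 0.0079
finger_force: 50.7
```

```bash
python3 - <<'E'
from h import *
o=r.get_obs();R=np.array(o['orientation']);x=R[:,0];print(o['time'],o['tcp_pos'],o['opening'],o['finger_force'],R.T@o['contact_force'],R.T@o['wrist_torque'],np.degrees(np.arctan2(x@u,x@e)))
E
```

```text
25.0 [0.6109 0.0681 0.068 ] 0.007932946944150466 50.71969270706177 [-1.2771 -1.7334 -7.5151] [ 0.2722 -0.2705 -0.824 ] 128.42056130192105
```

Emit:
arm_command(
  rows=[
    [0,0,0,0,0,-0.06,0.9],
    [0,0,0,0,0,-0.06,0.4],
    [0,0,0,0,0,-0.06,-0.3],
    [0,0,0,0,0,-0.06,-0.3],
    [0,0,0,0,0,-0.06,-0.3],
    [0,0,0,0,0,-0.06,-0.3],
    [0,0,0,0,0,-0.06,-0.3],
    [0,0,-0.4,0,0,-0.06,-0.3],
    [0,0,-1.2,0,0,-0.06,-0.3],
    [0,0,-2,0,0,-0.06,-0.3],
    [0,0,-2.6,0,0,-0.06,-0.3],
    [0,0,-2.6,0,0,-0.06,-0.3],
    [0,0,-2.6,0,0,-0.06,-0.3],
  ],
)

```text
time: 26.3
tcp_pos: [0.602, 0.0077, 0.182]
orientation: [[0.67, 0.739, 0.069], [0.634, -0.618, 0.465], [0.387, -0.268, -0.882]]
contact_force: [-0.6, -0.3, -0.4]
opening: 0.0555
finger_force: 0.0
```

```bash
python3 - <<'E'
from h import *
o=r.get_obs();print(o['time'],o['tcp_pos'],o['contact_force'])
c=r.get_calibration('wrist');im=cap('wrist');s=cap('side')
p=proj('side',[[.614,.14,.12]])[0].astype(int)
k=cv2.resize(s[p[1]-60:p[1]+60,p[0]-56:p[0]+56],None,fx=2.5,fy=2.5,interpolation=2)
k=np.pad(k,((0,84),(0,0),(0,0)))
cv2.imwrite('pics/v10.png',np.hstack([im,k])[:,:,::-1])
E
```

```text
26.3 [0.602  0.0077 0.182 ] [-0.5523 -0.2727 -0.4105]
```

View pics/v10.png

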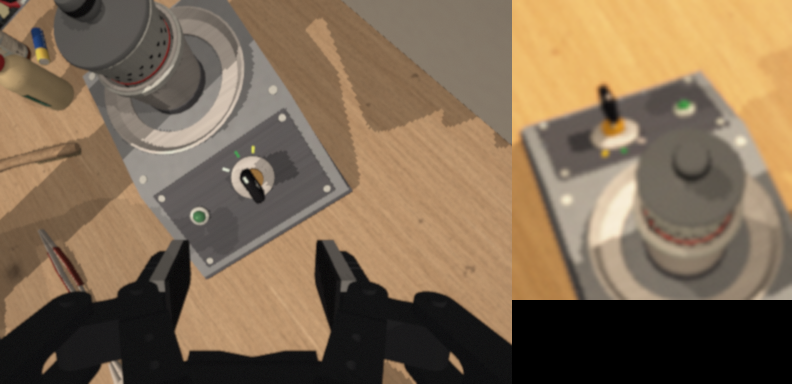

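The key has sprung back and its head (250,185) points at the green RUN tick (237,154). The lid is still squarely on, the red line is at the rim, and the gripper is clear of everything.

```bash
python3 -c "
from rig import r
print(r.job_done())"
```

```text
the job is handed in; nothing more can be done
None
```

The job is handed in; the hand-in returned no verdict. The basket is pressed to its red line, the ring is inside, the lid is on squarely, the key was turned to START and sprang back to RUN, and the bystanders were left untouched, at about 26 s.

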